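# Nest the washed starch kit in the yellow basin

## Task

The starch kit is washed and goes back on the shelf as one nest, built from the outside in, one piece at a time: first stand the blue bowl in the yellow basin, then the orange tub in the bowl, then the green beaker in the tub, and last put the red funnel, mouth down as it stands, over the beaker's top as a dust cap. Set each piece down flat, upright and let go before fetching the next, do not drop anything, leave the basin on the table where it is, and leave the iron on its tile and the jar, mug, brush and whisk alone.

Things in the scene. Friction and masses are not known exactly. Their poses are not given: they have to be found in the camera images.
- basin: Shallow round yellow plastic wash basin, loose on the table (500 g). Origin: centre of its underside; z up. Outer diameter 224 mm at the foot, flaring to 280 mm (291 mm over the lip) at the rim; 75 mm high, wall 4 mm, inner floor 4 mm above the origin and 216 mm across.
- bowl_mid (a point): Round blue plastic mixing bowl, open at the top, about 130 g. Point: on its axis, half-way up, 42.5 mm above its foot; z up. 85 mm high. Outer diameter 132 mm at the foot; the rim is a deep vertical flat-sided collar, outer diameter 174 mm, inner 156 mm, so 9 mm thick, reaching 16 mm down from the top: pinch it there, one finger inside. Wall 4 mm, inner floor 4 mm above the foot and about 125 mm across.
- tub_mid (a point): Round orange plastic tub, open at the top, about 100 g. Point: on its axis, half-way up, 55 mm above its foot; z up. 110 mm high. Outer diameter 92 mm at the foot; at the top a deep vertical collar, outer diameter 121 mm, inner 103 mm, so 9 mm thick, reaching 16 mm down from the top: pinch it there, one finger inside. Wall 4 mm, inner floor 4 mm above the foot and about 85 mm across.
- beaker_mid (a point): Tall slim green plastic measuring beaker with white graduation marks, open at the top, about 80 g. Point: on its axis, half-way up, 72.5 mm above its foot; z up. 145 mm high, outer diameter 55 mm at the foot and 62 mm at the top, wall 3 mm, floor 4 mm thick. Grasp it across its top part.
- funnel_mid (a point): Red plastic funnel standing mouth down, about 50 g, 100 mm high. Point: on its axis, half-way up, 50 mm above the mouth edge; z up, to the spout's end. Mouth 90 mm outer, 84 mm inner diameter; cone up to 48 mm; then a straight spout, 22 mm diameter, to the top: grasp that. Capped over the beaker, the cone rests on its rim, with the mouth edge about 20 mm below the beaker's top.
- iron_mid (a point): Dark charcoal iron with wooden handle and brass lid latch, standing on a white ceramic tile 210 mm square and 10 mm thick; 2.8 kg. Point: 60 mm above its sole, over the middle; x towards its nose. 200 mm long, 104 mm wide, 180 mm high over the handle. Not to be moved.
- starch_jar_mid (a point): Small amber jar with white lid, 58 mm diameter, 78 mm high. Point: half-way up on its axis. Not to be moved.
- mug_mid (a point): Small metal mug, 72 mm diameter, 75 mm high, handle towards its y. Point: half-way up on its axis. Not to be moved.
- brush_mid (a point): Scrubbing brush, dark wooden back over white bristles, 120 x 48 mm, 36 mm high, long side along x. Point: its centre. Not to be moved.
- whisk_mid (a point): Steel whisk lying flat, 260 mm long, up to 60 mm wide and high at its wire head, which lies towards its x. Point: about the middle of its length, 20 mm above the table. Not to be moved.
Not all that is in view belongs to the job. Leave any purple or turquoise look-alike of the part that bears funnel_mid alone.

How it is judged:
On the way, in this order (a step that is already met when the one before it is completed fails the run):
1. the blue bowl stands flat in the basin and has been let go (horizontal distance between bowl_mid and basin below 0.05 m and z of bowl_mid in the frame of basin between 0.04 and 0.0515 m and angle between bowl_mid's own z axis and vertical below 0.1 rad and contact force between bowl and the fingers below 0.05 N), for 0.2 s.
2. the orange tub stands flat in the bowl, in the basin, and has been let go (horizontal distance between bowl_mid and basin below 0.05 m and z of bowl_mid in the frame of basin between 0.04 and 0.0515 m and angle between each of bowl_mid, tub_mid's own z axis and vertical below 0.1 rad and horizontal distance between tub_mid and bowl_mid below 0.018 m and z of tub_mid in the frame of bowl_mid between 0.01 and 0.0215 m and contact force between tub and the fingers below 0.05 N), for 0.2 s.
3. the green beaker stands upright in the tub and has been let go (horizontal distance between bowl_mid and basin below 0.05 m and z of bowl_mid in the frame of basin between 0.04 and 0.0515 m and angle between each of bowl_mid, tub_mid, beaker_mid's own z axis and vertical below 0.1 rad and horizontal distance between tub_mid and bowl_mid below 0.018 m and z of tub_mid in the frame of bowl_mid between 0.01 and 0.0215 m and horizontal distance between beaker_mid and tub_mid below 0.02 m and z of beaker_mid in the frame of tub_mid between 0.015 and 0.0275 m and contact force between beaker and the fingers below 0.05 N), for 0.2 s.
4. the red funnel sits mouth down over the beaker and has been let go (horizontal distance between bowl_mid and basin below 0.05 m and z of bowl_mid in the frame of basin between 0.04 and 0.0515 m and angle between each of bowl_mid, tub_mid, beaker_mid's own z axis and vertical below 0.1 rad and horizontal distance between tub_mid and bowl_mid below 0.018 m and z of tub_mid in the frame of bowl_mid between 0.01 and 0.0215 m and horizontal distance between beaker_mid and tub_mid below 0.02 m and z of beaker_mid in the frame of tub_mid between 0.015 and 0.0275 m and horizontal distance between funnel_mid and beaker_mid below 0.014 m and z of funnel_mid in the frame of beaker_mid between 0.095 and 0.11 m and angle between funnel_mid's own z axis and vertical below 0.2 rad and contact force between funnel and the fingers below 0.05 N), for 0.2 s.
At the end, for the whole second after the job is handed in: basin, bowl, tub and beaker each flat on the floor of the one around it (5 mm high, 0.1 rad tilt at most; axes within 50, 18 and 20 mm), funnel capped mouth down over the beaker (axes within 14 mm, tilt under 0.2 rad, cone down on the rim); all let go and still (horizontal distance between bowl_mid and basin below 0.05 m and z of bowl_mid in the frame of basin between 0.04 and 0.0515 m and angle between each of bowl_mid, tub_mid, beaker_mid's own z axis and vertical below 0.1 rad and horizontal distance between tub_mid and bowl_mid below 0.018 m and z of tub_mid in the frame of bowl_mid between 0.01 and 0.0215 m and horizontal distance between beaker_mid and tub_mid below 0.02 m and z of beaker_mid in the frame of tub_mid between 0.015 and 0.0275 m and horizontal distance between funnel_mid and beaker_mid below 0.014 m and z of funnel_mid in the frame of beaker_mid between 0.095 and 0.11 m and angle between funnel_mid's own z axis and vertical below 0.2 rad and height (world z) of basin below 0.006 m and angle between basin's own z axis and vertical below 0.06 rad and linear speed of each of bowl, tub, beaker, funnel below 0.02 m/s); the robot touches nothing.
It fails at once if the iron, jar, mug, brush or whisk pushed more than 25 mm or knocked over (distance of any of iron_mid, starch_jar_mid, mug_mid, brush_mid, whisk_mid from where it was at the start of the episode above 0.025 m).
It fails at once if the basin shoved more than 40 mm over the table (distance of basin from where it was at the start of the episode above 0.04 m).
It fails at once if a piece of the kit dropped (falling freely at more than 1 m/s, about 5 cm of fall) ((linear speed of bowl above 1 m/s and contact force between bowl and the fingers below 0.05 N) or (linear speed of tub above 1 m/s and contact force between tub and the fingers below 0.05 N) or (linear speed of beaker above 1 m/s and contact force between beaker and the fingers below 0.05 N) or (linear speed of funnel above 1 m/s and contact force between funnel and the fingers below 0.05 N)).
It also fails if it takes over 115 s, if anything falls off the work surface, if the arm or the gripper's body presses on something with over 40 N, if the wrist force passes 120 N, or if a joint passes its speed limit or range.

## Robot

A 6-joint arm with a two-finger parallel gripper is mounted at the origin on the work surface. World frame = base frame: x ahead of the robot, y to its left, z up, the work surface at z = 0. Lengths are in m, angles in rad, forces in N, time in s.
With the tool pointing down it reaches from about 0.35 to 0.875 m from the base axis. Payload 15.5 kg.
Tool frame: the origin (TCP) lies at the very end of the fingers, on their centre line; the grasp point (between the pads) lies 19 mm behind it; z points along the fingers, y is the line along which they close (so a half turn about z gives the same grasp; the last joint's range is limited). The gripper opens to 85 mm and grips with 20 to 120 N. Pads are 22 mm wide; open, the fingers measure 114 mm over their backs; the gripper's body (76 mm by 85 mm) begins 54 mm behind the grasp point. The pads swing forward as they close: fully open they stand 13 mm farther back than shut.
Start: joints at [1.119, 0.494, 1.345, -0, 1.302, -0.096], TCP at [0.218, 0.586, 0.231] pointing down, gripper open.
Joint ranges: [-2.91, 2.91], [-0.82, 2.16], [0.22, 2.67], [-1.22, 4.37], [0.12, 2.79], [-3.08, 3.08]. Speed limits (rad/s): [1.89, 1.89, 2.57, 3.01, 3.01, 3.01].

## Interface

Orientations are given as [roll, pitch, yaw] about the fixed x, y, z axes, in that order (R = Rz(yaw) Ry(pitch) Rx(roll)).
In Python, from plant import observe, capture, hand_in gives the robot as it stands.
- The arm moves only by the shell command python3 -m creep 'ROWS'. ROWS is JSON, a list of rows, each an object with "linear": the shift along the tool's x, y, z in cm, a list of three; "rotation": the turn, a rotation vector about the tool's x, y, z in rad, a list of three; "fingers": the finger opening in cm, from 0 to 8.54. A call has 1 to 12 rows; each row shifts and turns the commanded pose from where the row before left it, along the tool's axes as they then stand; what a row does not reach is not made up. A row lasts 1/8 s, in which the tool goes at most 62.5 mm and 10.7 degrees, less where a joint would pass 70% of its speed; a pose out of reach is approached as far as the arm can. A call with a gripper value outside its range is refused whole. The fingers move at their own pace and stop on an object; the grip force is fixed at half the most. Time passes only in rows, so rows that do not move let the fingers close. It gives the time, the measured TCP pose, the force, the opening and the grip force at its end, in the units of the state.
- observe(): the state, without advancing time (a new reading comes with each control period).
- capture(name): name is "side" or "top"; returns a dict with "img" (480x640x3 uint8, blue, green, red), "fovy" (degrees; the focal length in pixels is half the picture's height over the tangent of half this angle, whatever the lens; pixels are square), "cx", "cy" (the principal point, pixels), "dist_coeffs" ([k1, k2, p1, p2, k3] as OpenCV has them; the pictures are not rectified), "R" (3x3) and "t" (3): a world point X has camera coordinates R X + t. Camera axes: x right, y down, z forward; pixel columns grow to the right and rows downward; lengths in m; the calibration is good to about 2 mm. A picture is of the moment at which its call begins. There is no depth.
- hand_in(): hands the job in; it is judged then, once.
The state is a dict: "time_s": time; "qpos": joint angles; "dq": joint speeds; "joint_efforts": joint torques, N m; "ee_pos": TCP position; "orientation": TCP orientation; "force": force on the tool from outside, world axes, zero at the start; "moment": the same for the moment, N m; "width": finger opening in m; "grasp_force": force on a finger pad.
Only numpy, scipy, OpenCV 4.12 (cv2) and the standard library are available. Lean on these libraries where they do the work, as an engineer would, in place of code of your own. Each camera call takes 0.05 s, during which the arm holds its last target. There are 200 camera calls.

## Working session

There is one attempt and no reset: what is moved stays moved. The work goes in short steps, Python scripts to look and compute and a shell command to move; the robot and the scene stay as the last step left them, time stands still between calls to the robot, and variables do not carry over. Pictures are saved under pics/ and viewed, at most 14 in all, crops included, and the job is handed in when it is done.

```bash
mkdir -p pics; ls
python3 - <<'E'
from plant import observe,capture
import cv2,numpy as np
print(observe())
for n in("side","top"):
    c=capture(n); cv2.imwrite(f"pics/{n}0.png",c["img"]); print(n,{k:(np.array(v).round(4).tolist()) for k,v in c.items() if k!="img"})
E
```

```text
pics
{'time_s': 0.0, 'qpos': array([ 1.11851167e+00,  4.94178428e-01,  1.34612266e+00, -2.95172809e-06,
        1.30252074e+00, -9.55235446e-02]), 'dq': array([-0.00237955, -0.00058651, -0.00218646, -0.00051987,  0.00093324,
       -0.00034655]), 'joint_efforts': array([ 5.98202132e-05, -8.82122469e+01, -3.83890057e+01, -2.47749194e-04,
        9.54616786e-03,  8.40036682e-05]), 'ee_pos': array([0.21812841, 0.585314  , 0.23070609]), 'orientation': array([-3.14036881e+00, -1.14404106e-04,  2.78483226e+00]), 'force': array([0.41424206, 0.39498307, 0.15801714]), 'moment': array([-0.01346789, -0.00349465,  0.00407268]), 'grasp_force': 0.0, 'width': 0.08518088500227598}
side {'fovy': 48.7331, 'cx': 324.9968, 'cy': 239.9939, 'dist_coeffs': [-0.1573, 0.0, 0.0, 0.0, 0.0], 'R': [[0.9483, -0.3173, -0.0043], [-0.1766, -0.5166, -0.8378], [0.2636, 0.7953, -0.5459]], 't': [-0.5403, 0.1704, 1.3009]}
top {'fovy': 42.2344, 'cx': 323.9285, 'cy': 244.5031, 'dist_coeffs': [-0.0375, 0.0, 0.0, 0.0, 0.0], 'R': [[0.0202, -0.9998, 0.0072], [-0.9807, -0.0212, -0.1944], [0.1945, -0.0031, -0.9809]], 't': [-0.0016, 0.5575, 1.608]}
```

View pics/side0.png

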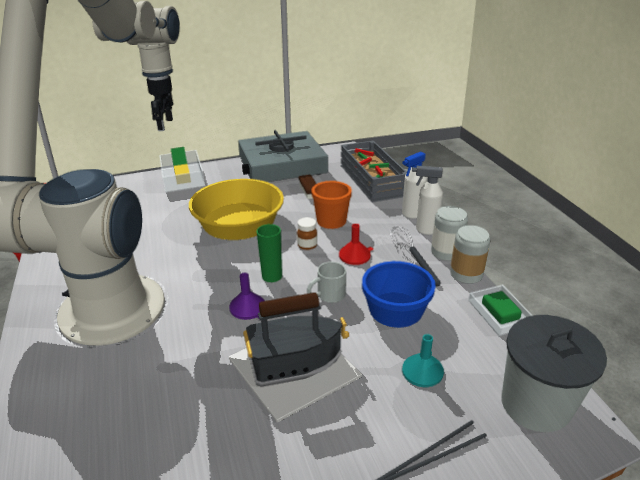

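View pics/top0.png

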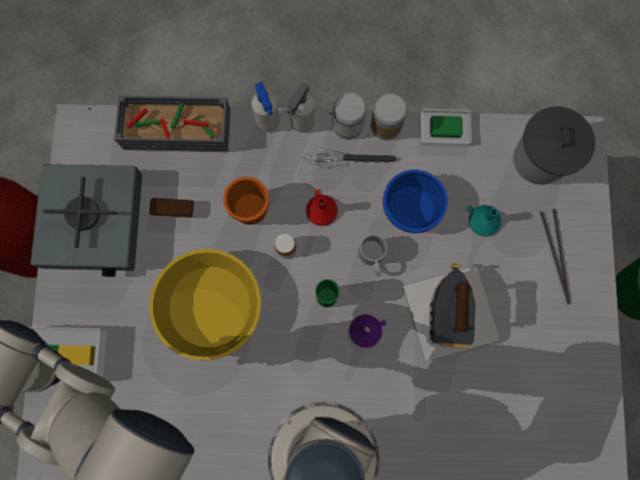

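Both views show all the pieces clear of each other. In the top view: basin (206,304), bowl (415,201), tub (247,200), beaker (327,292), red funnel (321,209), jar (285,245), mug (373,249), brush (171,208), iron (452,310), purple funnel (366,331).

```bash
cat > h.py <<'E'
import cv2,numpy as np
from scipy.optimize import least_squares
from plant import observe,capture
# hue range, profile (diameter,z) pairs from foot
OBJ={'basin':((20,33),[(.224,0),(.291,.075)]),'bowl':((105,125),[(.132,0),(.174,.069),(.174,.085)]),
'tub':((6,16),[(.092,0),(.121,.094),(.121,.110)]),'beaker':((50,80),[(.055,0),(.062,.145)]),
'funnel':((174,4),[(.090,0),(.022,.052),(.022,.100)])}
def proj(c,X):
    f=240/np.tan(np.radians(c['fovy'])/2); K=np.array([[f,0,c['cx']],[0,f,c['cy']],[0,0,1]])
    return cv2.projectPoints(np.float64(X).reshape(-1,1,3),cv2.Rodrigues(np.array(c['R']))[0],np.float64(c['t']),K,np.float64(c['dist_coeffs']))[0][:,0]
A=np.linspace(0,2*np.pi,90)
def pts(n,x,y,z): return np.concatenate([np.c_[x+d/2*np.cos(A),y+d/2*np.sin(A),0*A+z+h] for d,h in OBJ[n][1]])
def bb(p): return np.r_[p.min(0),p.max(0)]
def box(c,n,seed):
    h=cv2.cvtColor(c['img'],cv2.COLOR_BGR2HSV); a,b=OBJ[n][0]; H=h[...,0]
    m=((H>=a)&(H<=b) if a<b else (H>=a)|(H<=b))&(h[...,1]>120)&(h[...,2]>35)
    k,l,s,ce=cv2.connectedComponentsWithStats(m.astype(np.uint8))
    i=min((i for i in range(1,k) if s[i,4]>60),key=lambda i:np.hypot(*(ce[i]-seed)))
    X,Y,w,hh,_=s[i]; return np.r_[X,Y,X+w-1,Y+hh-1].astype(float)
def fit(n,cs,seeds,p0,free_z=True):
    bs=[box(c,n,s) for c,s in zip(cs,seeds)]
    def r(p): return np.concatenate([bb(proj(c,pts(n,*p)))-b for c,b in zip(cs,bs)])
    f=least_squares(r,p0,loss='soft_l1'); return f.x,r(f.x)
E
python3 - <<'E'
from h import *
cs=[capture('top'),capture('side')]
S={'basin':((206,304),(238,207)),'bowl':((415,201),(398,292)),'tub':((247,200),(332,204)),'beaker':((327,292),(270,253)),'funnel':((321,209),(355,248))}
for n,s in S.items():
    x,r=fit(n,cs,s,[.5,0,0]); print(n,x.round(4),r.round(1))
# table-plane readings of others (centre-ish)
def ground(c,u,v,z):
    f=least_squares(lambda p:proj(c,[[p[0],p[1],z]])[0]-(u,v),[.5,0]); return f.x.round(3)
for n,u,v,z in [('jar',285,244,.078),('mug',373,249,.075),('brush',171,208,.036),('iron',455,305,.1),('purple',366,331,.05),('whiskhead',322,158,.03),('whiskend',400,158,.02),('teal',486,220,.05)]: print(n,ground(cs[0],u,v,z))
E
```

```text
basin [ 0.3905  0.3179 -0.002 ] [-0.7 -0.3  0.2  1.5 -0.1 -0.6  1.9  1. ]
bowl [ 6.771e-01 -2.306e-01 -6.000e-04] [-1.1 -0.9  0.5  1.4 -0.2 -0.3  0.6  0.5]
tub [0.6598 0.2173 0.0145] [-1.1 -0.4  1.   2.7 11.1  1.5 -0.4 -3. ]
beaker [ 4.209e-01  1.500e-03 -2.000e-04] [-1.9 -1.   1.   1.8 -0.7 -0.7  1.3  1. ]
funnel [ 0.6689  0.0193 -0.001 ] [-0.8  3.7  0.4 -0.1  1.2 -1.1  0.1  0.6]
jar [0.552 0.113]
mug [ 0.544 -0.12 ]
brush [0.654 0.431]
iron [ 0.398 -0.329]
purple [ 0.33  -0.105]
whiskhead [0.809 0.02 ]
whiskend [ 0.817 -0.199]
teal [ 0.636 -0.429]
```

```bash
python3 -m creep '[{"linear":[0,0,0],"rotation":[0,0,0.1735],"fingers":4.5},{"linear":[0,0,0],"rotation":[0,0,0.1735],"fingers":4.5},{"linear":[0,0,0],"rotation":[0,0,0.1735],"fingers":4.5},{"linear":[0,0,0],"rotation":[0,0,0.1735],"fingers":4.5},{"linear":[0,0,0],"rotation":[0,0,0.1735],"fingers":4.5},{"linear":[0,0,0],"rotation":[0,0,0.1735],"fingers":4.5},{"linear":[0,0,0],"rotation":[0,0,0.1735],"fingers":4.5},{"linear":[-5.1,2.35,0],"rotation":[0,0,0],"fingers":4.5},{"linear":[-5.1,2.35,0],"rotation":[0,0,0],"fingers":4.5},{"linear":[-5.1,2.35,0],"rotation":[0,0,0],"fingers":4.5},{"linear":[-5.1,2.35,0],"rotation":[0,0,0],"fingers":4.5},{"linear":[-5.1,2.35,0],"rotation":[0,0,0],"fingers":4.5}]'
python3 - <<'E'
from h import *
cs=[capture('top')]
for n,s in {'tub':(247,200),'bowl':(415,201),'beaker':(327,292),'funnel':(321,209)}.items():
    b=box(cs[0],n,s)
    i=[0,2,3] if n=='funnel' else [0,1,2,3]
    f=least_squares(lambda p:(bb(proj(cs[0],pts(n,p[0],p[1],0)))-b)[i],[.6,.1]); print(n,f.x.round(4),f.fun.round(1))
E
```

```text
time_s: 1.7
ee_pos: [0.3361, 0.329, 0.2313]
orientation: [3.141, -0.0, 1.571]
force: [0.6, 0.4, -0.2]
width: 0.0449
grasp_force: 0.0
tub [0.667  0.2192] [-0.8 -1.3  0.8  1.3]
bowl [ 0.6778 -0.2313] [-0.8 -1.2  0.8  1.1]
beaker [4.243e-01 4.000e-04] [-1.4 -2.4  1.4  2.6]
funnel [0.6685 0.0187] [-0.6  0.6 -0. ]
```

```bash
python3 -m creep '[{"linear":[-5.1,2.35,0],"rotation":[0,0,0],"fingers":4.5},{"linear":[-5.1,2.35,0],"rotation":[0,0,0],"fingers":4.5},{"linear":[-5.1,2.35,0],"rotation":[0,0,0],"fingers":4.5},{"linear":[-5.1,2.35,0],"rotation":[0,0,0],"fingers":4.5},{"linear":[-5.1,2.35,0],"rotation":[0,0,0],"fingers":4.5},{"linear":[-5.1,2.35,0],"rotation":[0,0,0],"fingers":4.5},{"linear":[-5.1,2.35,0],"rotation":[0,0,0],"fingers":4.5},{"linear":[-5.1,2.35,0],"rotation":[0,0,0],"fingers":4.5},{"linear":[-5.1,2.35,0],"rotation":[0,0,0],"fingers":4.5},{"linear":[-5.1,2.35,0],"rotation":[0,0,0],"fingers":4.5},{"linear":[-5.1,2.35,0],"rotation":[0,0,0],"fingers":4.5},{"linear":[0,0,5],"rotation":[0,0,0],"fingers":4.5}]'
```

```text
time_s: 3.25
ee_pos: [0.5973, -0.2353, 0.1832]
orientation: [3.134, 0.004, 1.567]
force: [-0.4, -0.5, -0.8]
width: 0.0453
grasp_force: 0.0
```

```bash
python3 -m creep '[{"linear":[0,0,4],"rotation":[0,0,0],"fingers":4.5},{"linear":[0,0,3.5],"rotation":[0,0,0],"fingers":4.5},{"linear":[0,0,0],"rotation":[0,0,0],"fingers":4.5}]'
python3 - <<'E'
from h import *
a=capture('side')['img'][190:350,320:520];b=capture('top')['img'][120:280,330:530]
cv2.imwrite('pics/c1.png',np.hstack([cv2.resize(i,None,fx=2,fy=2,interpolation=2)for i in(a,b)]))
E
```

```text
time_s: 3.62
ee_pos: [0.5924, -0.2298, 0.104]
orientation: [-3.137, -0.002, 1.57]
force: [-0.2, 0.2, 0.3]
width: 0.0451
grasp_force: 0.0
```

View pics/c1.png

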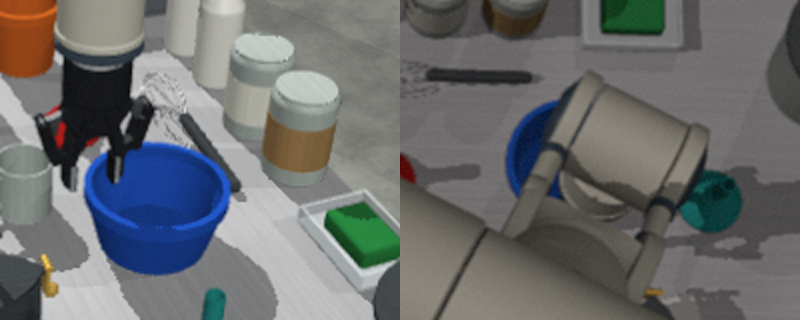

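The crop shows the finger tips at (70,185) and (115,175), straddling the bowl's rim at (88,185) and clear of the mug.

```bash
python3 -m creep '[{"linear":[0,0.2,2.2],"rotation":[0,0,0],"fingers":4.5},{"linear":[0,0,2],"rotation":[0,0,0],"fingers":4.5},{"linear":[0,0,0],"rotation":[0,0,0],"fingers":4.5},{"linear":[0,0,0],"rotation":[0,0,0],"fingers":2.5},{"linear":[0,0,0],"rotation":[0,0,0],"fingers":1.5},{"linear":[0,0,0],"rotation":[0,0,0],"fingers":0.4},{"linear":[0,0,0],"rotation":[0,0,0],"fingers":0.4},{"linear":[0,0,0],"rotation":[0,0,0],"fingers":0.4},{"linear":[0,0,0],"rotation":[0,0,0],"fingers":0.4}]'
```

```text
time_s: 4.85
ee_pos: [0.5967, -0.2307, 0.0655]
orientation: [3.14, 0.001, 1.57]
force: [-0.9, 1.6, 7.9]
width: 0.0079
grasp_force: 58.1
```

```bash
python3 -m creep '[{"linear":[0,0,-1],"rotation":[0,0,0],"fingers":0.4},{"linear":[0,0,-2],"rotation":[0,0,0],"fingers":0.4},{"linear":[0,0,-3.5],"rotation":[0,0,0],"fingers":0.4},{"linear":[0,0,-4],"rotation":[0,0,0],"fingers":0.4},{"linear":[0,0,-4],"rotation":[0,0,0],"fingers":0.4},{"linear":[0,0,-3],"rotation":[0,0,0],"fingers":0.4},{"linear":[0,0,0],"rotation":[0,0,0],"fingers":0.4},{"linear":[0,0,0],"rotation":[0,0,0],"fingers":0.4}]'
python3 - <<'E'
from h import *
c=capture('side');cv2.imwrite('pics/c2.png',cv2.resize(c['img'][100:350,300:550],None,fx=2,fy=2))
E
```

```text
time_s: 5.85
ee_pos: [0.5954, -0.2304, 0.2388]
orientation: [-3.141, -0.0, 1.57]
force: [-0.6, 0.7, -2.5]
width: 0.0076
grasp_force: 58.1
```

View pics/c2.png

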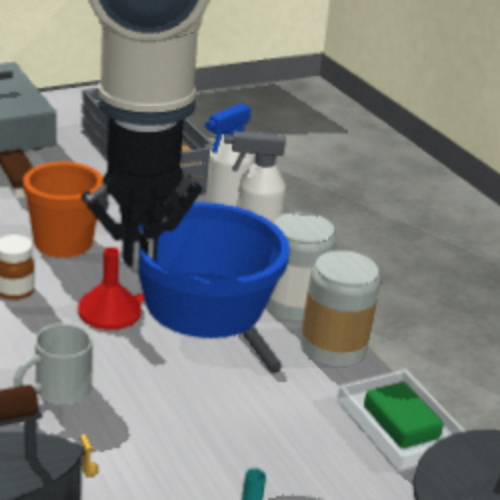

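The bowl hangs level from the fingers, clear of everything.

```bash
python3 -m creep '[{"linear":[2.5,-1.3,0],"rotation":[0,0,0],"fingers":0.4},{"linear":[5,-2.62,0],"rotation":[0,0,0],"fingers":0.4},{"linear":[5.3,-2.8,0],"rotation":[0,0,0],"fingers":0.4},{"linear":[5.3,-2.8,0],"rotation":[0,0,0],"fingers":0.4},{"linear":[5.3,-2.8,0],"rotation":[0,0,0],"fingers":0.4},{"linear":[5.3,-2.8,0],"rotation":[0,0,0],"fingers":0.4},{"linear":[5.3,-2.8,0],"rotation":[0,0,0],"fingers":0.4},{"linear":[5.3,-2.8,0],"rotation":[0,0,0],"fingers":0.4},{"linear":[5.3,-2.8,0],"rotation":[0,0,0],"fingers":0.4},{"linear":[5.3,-2.8,0],"rotation":[0,0,0],"fingers":0.4},{"linear":[3.5,-1.8,0],"rotation":[0,0,0],"fingers":0.4},{"linear":[1.45,-0.73,0],"rotation":[0,0,0],"fingers":0.4}]'
python3 -m creep '[{"linear":[0,0,4],"rotation":[0,0,0],"fingers":0.4},{"linear":[0,0,4.5],"rotation":[0,0,0],"fingers":0.4},{"linear":[0,0,2],"rotation":[0,0,0],"fingers":0.4},{"linear":[0,0,0],"rotation":[0,0,0],"fingers":0.4},{"linear":[0,0,0],"rotation":[0,0,0],"fingers":0.4}]'
python3 - <<'E'
from h import *
c=capture('side');cv2.imwrite('pics/c3.png',cv2.resize(c['img'][90:260,150:360],None,fx=3,fy=3))
E
```

```text
time_s: 7.4
ee_pos: [0.3061, 0.3193, 0.2385]
orientation: [-3.14, 0.001, 1.573]
force: [0.4, -0.3, -1.2]
width: 0.008
grasp_force: 59.5
time_s: 8.02
ee_pos: [0.3081, 0.3181, 0.1348]
orientation: [3.141, -0.0, 1.57]
force: [0.5, 0.3, -1.9]
width: 0.0079
grasp_force: 59.5
```

View pics/c3.png

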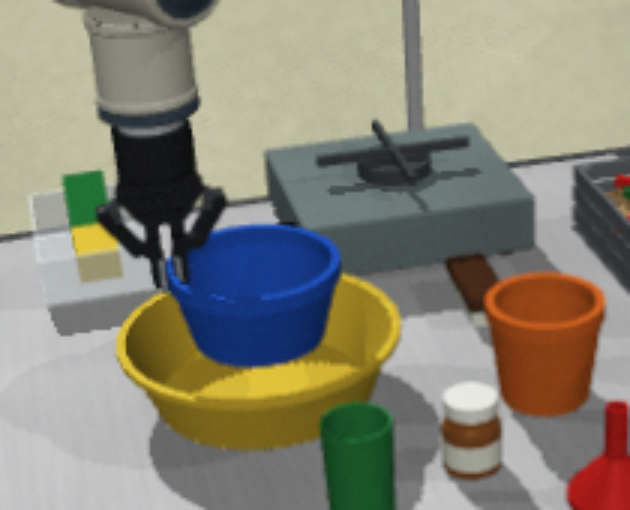

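The bowl hangs level over the middle of the basin; now I lower it.

```bash
python3 -m creep '[{"linear":[0,0,2.5],"rotation":[0,0,0],"fingers":0.4},{"linear":[0,0,2],"rotation":[0,0,0],"fingers":0.4},{"linear":[0,0,1],"rotation":[0,0,0],"fingers":0.4},{"linear":[0,0,0.4],"rotation":[0,0,0],"fingers":0.4},{"linear":[0,0,0.3],"rotation":[0,0,0],"fingers":0.4},{"linear":[0,0,0],"rotation":[0,0,0],"fingers":0.4},{"linear":[0,0,0],"rotation":[0,0,0],"fingers":0.4}]'
```

```text
time_s: 8.95
ee_pos: [0.3078, 0.3182, 0.0726]
orientation: [3.141, -0.0, 1.57]
force: [0.0, 0.7, -2.2]
width: 0.0077
grasp_force: 59.5
```

```bash
python3 -m creep '[{"linear":[0,0,0.2],"rotation":[0,0,0],"fingers":0.4},{"linear":[0,0,0.1],"rotation":[0,0,0],"fingers":0.4},{"linear":[0,0,0],"rotation":[0,0,0],"fingers":0.4},{"linear":[0,0,0],"rotation":[0,0,0],"fingers":0.4}]'
```

```text
time_s: 9.45
ee_pos: [0.3076, 0.3181, 0.0696]
orientation: [3.141, -0.0, 1.57]
force: [-2.3, -1.3, 9.8]
width: 0.0079
grasp_force: 61.3
```

```bash
python3 -m creep '[{"linear":[0,0,0],"rotation":[0,0,0],"fingers":1.2},{"linear":[0,0,0],"rotation":[0,0,0],"fingers":1.8},{"linear":[0,0,0],"rotation":[0,0,0],"fingers":2.6},{"linear":[0,0,0],"rotation":[0,0,0],"fingers":2.6},{"linear":[0,0,-2],"rotation":[0,0,0],"fingers":2.6},{"linear":[0,0,-4],"rotation":[0,0,0],"fingers":2.6},{"linear":[0,0,-6],"rotation":[0,0,0],"fingers":4.5},{"linear":[0,0,-6],"rotation":[0,0,0],"fingers":4.5},{"linear":[-1.98,6,0],"rotation":[0,0,0],"fingers":4.5},{"linear":[-1.98,6,0],"rotation":[0,0,0],"fingers":4.5},{"linear":[-1.98,6,0],"rotation":[0,0,0],"fingers":4.5},{"linear":[-1.98,6,0],"rotation":[0,0,0],"fingers":4.5}]'
python3 - <<'E'
from h import *
cs=[capture('top'),capture('side')]
print(fit('bowl',cs,((210,295),(238,195)),[.39,.318,.004])[0].round(4),box(cs[0],'bowl',(210,295)))
cv2.imwrite('pics/c4.png',np.hstack([cv2.resize(c['img'][a:a+180,b:b+180],None,fx=2,fy=2) for c,a,b in((cs[0],200,120),(cs[1],130,160))]))
E
```

```text
time_s: 10.95
ee_pos: [0.5468, 0.2386, 0.2492]
orientation: [-3.142, -0.0, 1.57]
force: [0.1, 0.9, -0.1]
width: 0.045
grasp_force: 0.0
[ 0.4037  0.4549 -0.0643] [171. 288. 188. 332.]
```

View pics/c4.png

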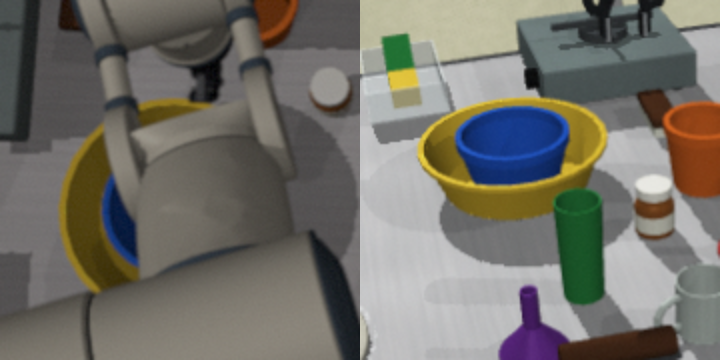

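The bowl stands upright in the basin (side view, rim from about u=208 to 264). I measure it from the side view while going to the tub.

```bash
python3 -m creep '[{"linear":[-1.98,6,3],"rotation":[0,0,0],"fingers":4.5},{"linear":[0,0.4,5],"rotation":[0,0,0],"fingers":4.5},{"linear":[0,0,3.9],"rotation":[0,0,0],"fingers":4.5},{"linear":[0,0,0],"rotation":[0,0,0],"fingers":4.5},{"linear":[0,0,0],"rotation":[0,0,0],"fingers":4.5}]'
python3 - <<'E'
from h import *
c=capture('side'); b=box(c,'bowl',(238,195))
f=least_squares(lambda p:(bb(proj(c,pts('bowl',*p,.004)))-b)[:3],[.39,.318]); print('bowl',f.x.round(4),f.fun.round(1),b)
b=box(c,'basin',(238,210)); f=least_squares(lambda p:(bb(proj(c,pts('basin',*p,0)))-b),[.39,.318]); print('basin',f.x.round(4),f.fun.round(1),b)
cv2.imwrite('pics/c5.png',cv2.resize(c['img'][110:250,270:410],None,fx=3,fy=3))
E
```

```text
time_s: 11.68
ee_pos: [0.6032, 0.2223, 0.1351]
orientation: [3.14, -0.0, 1.571]
force: [0.1, 0.6, 1.2]
width: 0.045
grasp_force: 0.0
bowl [0.3876 0.3141] [-1.3 -0.3  1.3] [208. 183. 263. 221.]
basin [0.3893 0.3174] [-0.6 -1.   0.6  0.6] [189. 179. 283. 239.]
```

View pics/c5.png

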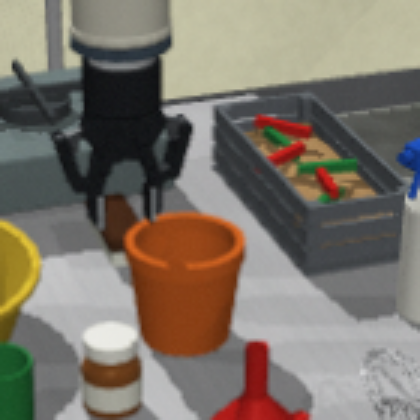

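The fingers, tips at (95,218) and (153,215) in the crop, stand over the tub's left rim at (128,245); a small shift in x is due.

```bash
python3 -m creep '[{"linear":[-0.3,0.8,1],"rotation":[0,0,0],"fingers":4.5},{"linear":[0,0,2],"rotation":[0,0,0],"fingers":4.5},{"linear":[0,0,1.6],"rotation":[0,0,0],"fingers":4.5},{"linear":[0,0,0],"rotation":[0,0,0],"fingers":4.5},{"linear":[0,0,0],"rotation":[0,0,0],"fingers":2.5},{"linear":[0,0,0],"rotation":[0,0,0],"fingers":1.5},{"linear":[0,0,0],"rotation":[0,0,0],"fingers":0.4},{"linear":[0,0,0],"rotation":[0,0,0],"fingers":0.4},{"linear":[0,0,0],"rotation":[0,0,0],"fingers":0.4},{"linear":[0,0,0],"rotation":[0,0,0],"fingers":0.4}]'
```

```text
time_s: 12.98
ee_pos: [0.6109, 0.219, 0.0883]
orientation: [3.141, -0.0, 1.57]
force: [-2.0, -0.8, 6.9]
width: 0.0082
grasp_force: 56.9
```

```bash
python3 -m creep '[{"linear":[0,0,-1],"rotation":[0,0,0],"fingers":0.4},{"linear":[0,0,-2],"rotation":[0,0,0],"fingers":0.4},{"linear":[0,0,-4],"rotation":[0,0,0],"fingers":0.4},{"linear":[0,0,-5],"rotation":[0,0,0],"fingers":0.4},{"linear":[0,0,-3],"rotation":[0,0,0],"fingers":0.4},{"linear":[0.97,-2.78,0],"rotation":[0,0,0],"fingers":0.4},{"linear":[1.75,-5,0],"rotation":[0,0,0],"fingers":0.4},{"linear":[1.75,-5,0],"rotation":[0,0,0],"fingers":0.4},{"linear":[1.75,-5,0],"rotation":[0,0,0],"fingers":0.4},{"linear":[1.75,-5,0],"rotation":[0,0,0],"fingers":0.4},{"linear":[1.73,-5,0],"rotation":[0,0,0],"fingers":0.4},{"linear":[0,0,0],"rotation":[0,0,0],"fingers":0.4}]'
python3 -m creep '[{"linear":[0,0,2],"rotation":[0,0,0],"fingers":0.4},{"linear":[0,0,1.5],"rotation":[0,0,0],"fingers":0.4},{"linear":[0,0,0],"rotation":[0,0,0],"fingers":0.4},{"linear":[0,0,0],"rotation":[0,0,0],"fingers":0.4}]'
python3 - <<'E'
from h import *
c=capture('side'); b=box(c,'tub',(250,180)); print(b)
f=least_squares(lambda p:(bb(proj(c,pts('tub',*p)))-b),[.39,.318,.1]); print('tub',f.x.round(4),f.fun.round(1))
cv2.imwrite('pics/c6.png',cv2.resize(c['img'][90:260,150:360],None,fx=3,fy=3))
E
```

```text
time_s: 14.48
ee_pos: [0.3299, 0.3166, 0.2382]
orientation: [-3.141, -0.0, 1.573]
force: [0.7, 0.4, -1.8]
width: 0.008
grasp_force: 56.7
time_s: 14.98
ee_pos: [0.3335, 0.3161, 0.2032]
orientation: [3.141, -0.0, 1.57]
force: [-0.2, 0.4, -0.5]
width: 0.0082
grasp_force: 56.7
[211. 147. 252. 194.]
tub [0.3943 0.3619 0.0936] [ 0.2 -0.2 -0.2  0.2]
```

View pics/c6.png

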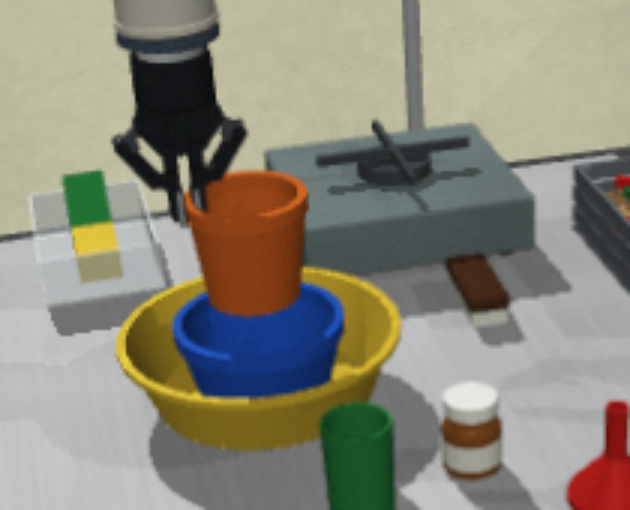

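Run:
```python
from h import *
c=capture('side'); b=np.array([150+187/3,147,252,194.])
for z in(.112,.115):
    f=least_squares(lambda p:(bb(proj(c,pts('tub',*p,z)))-b),[.39,.318]); print('tub',f.x.round(4),f.fun.round(1))
```

```text
tub [0.3913 0.3234] [-1.  -1.   1.   0.6]
tub [0.3905 0.3172] [-1.1 -1.1  1.1  0.7]
```

The tub hangs centred over the bowl within 2-3 mm; I lower it.

```bash
python3 -m creep '[{"linear":[-0.1,-0.1,3],"rotation":[0,0,0],"fingers":0.4},{"linear":[0,0,3],"rotation":[0,0,0],"fingers":0.4},{"linear":[0,0,2.5],"rotation":[0,0,0],"fingers":0.4},{"linear":[0,0,1],"rotation":[0,0,0],"fingers":0.4},{"linear":[0,0,0.4],"rotation":[0,0,0],"fingers":0.4},{"linear":[0,0,0.4],"rotation":[0,0,0],"fingers":0.4},{"linear":[0,0,0.2],"rotation":[0,0,0],"fingers":0.4},{"linear":[0,0,0.1],"rotation":[0,0,0],"fingers":0.4},{"linear":[0,0,0],"rotation":[0,0,0],"fingers":0.4}]'
```

```text
time_s: 16.2
ee_pos: [0.332, 0.3151, 0.0966]
orientation: [3.141, -0.0, 1.57]
force: [-0.1, 0.1, -0.2]
width: 0.008
grasp_force: 56.5
```

```bash
python3 -m creep '[{"linear":[0,0,0.1],"rotation":[0,0,0],"fingers":0.4},{"linear":[0,0,0.1],"rotation":[0,0,0],"fingers":0.4},{"linear":[0,0,0],"rotation":[0,0,0],"fingers":0.4}]'
```

```text
time_s: 16.58
ee_pos: [0.3318, 0.3152, 0.096]
orientation: [3.141, -0.001, 1.57]
force: [-10.9, -4.9, 45.7]
width: 0.0081
grasp_force: 62.9
```

```bash
python3 -m creep '[{"linear":[0,0,-0.15],"rotation":[0,0,0],"fingers":0.4},{"linear":[0,0,0],"rotation":[0,0,0],"fingers":1.2},{"linear":[0,0,0],"rotation":[0,0,0],"fingers":2},{"linear":[0,0,0],"rotation":[0,0,0],"fingers":2.6},{"linear":[0,0,0],"rotation":[0,0,0],"fingers":2.6},{"linear":[0,0,-2],"rotation":[0,0,0],"fingers":2.6},{"linear":[0,0,-4],"rotation":[0,0,0],"fingers":2.6},{"linear":[0,0,-5],"rotation":[0,0,0],"fingers":4.5},{"linear":[0,0,-4.5],"rotation":[0,0,0],"fingers":8.5},{"linear":[-4.4,1.3,0],"rotation":[0,0,0],"fingers":8.5},{"linear":[-4.5,1.3,0],"rotation":[0,0,0],"fingers":8.5},{"linear":[-4.5,1.3,0],"rotation":[0,0,0],"fingers":8.5}]'
python3 -m creep '[{"linear":[-4.5,1.3,0],"rotation":[0,0,0],"fingers":8.5},{"linear":[-4.5,1.3,0],"rotation":[0,0,0],"fingers":8.5},{"linear":[-4.5,1.3,0],"rotation":[0,0,0],"fingers":8.5},{"linear":[-4.5,1.3,0],"rotation":[0,0,0],"fingers":8.5},{"linear":[0,0,4],"rotation":[0,0,0],"fingers":8.5},{"linear":[0,0,3.5],"rotation":[0,0,0],"fingers":8.5},{"linear":[0,0,0],"rotation":[0,0,0],"fingers":8.5},{"linear":[0,0,0],"rotation":[0,0,0],"fingers":8.5}]'
python3 - <<'E'
from h import *
cs=[capture('side'),capture('top')];c=cs[0]
for n,s,z in (('bowl',(238,195),.004),('tub',(238,175),.008)):
    b=box(c,n,s)
    f=least_squares(lambda p:(bb(proj(c,pts(n,*p,z)))-b)[:3],[.39,.318]); print(n,f.x.round(4),f.fun.round(1),b)
cv2.imwrite('pics/c7.png',np.hstack([cv2.resize(c['img'][a:a+180,b:b+180],None,fx=2.2,fy=2.2) for c,a,b in((cs[0],130,180),(cs[1],220,140))]))
E
```

```text
time_s: 18.08
ee_pos: [0.3709, 0.1798, 0.2511]
orientation: [3.141, -0.0, 1.571]
force: [0.6, -0.2, -0.2]
width: 0.0849
grasp_force: 0.0
time_s: 19.08
ee_pos: [0.4232, 0.001, 0.1769]
orientation: [3.141, 0.0, 1.571]
force: [0.3, -0.7, -0.4]
width: 0.0853
grasp_force: 0.0
bowl [0.3609 0.2843] [-8.9 -1.9  8.8] [208. 190. 249. 221.]
tub [0.3713 0.3205] [-5.3 -0.8  5.3] [214. 179. 244. 207.]
```

View pics/c7.png

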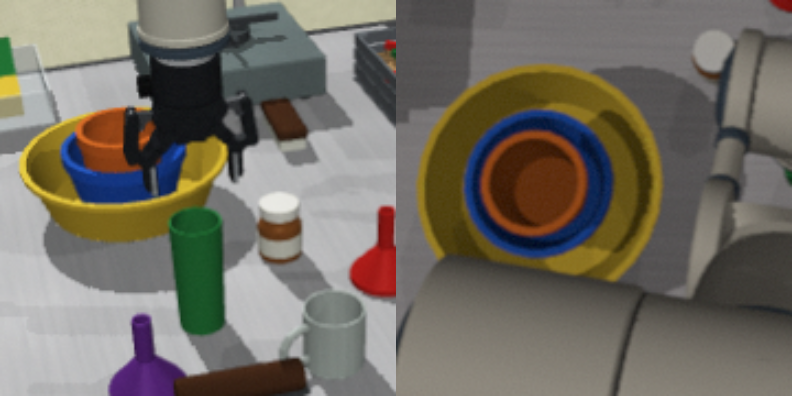

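The top view shows bowl and tub nested concentrically; the side view shows the fingers at (153,185) and (237,170), astride the beaker top (197,222).

```bash
python3 -m creep '[{"linear":[0,0,2.5],"rotation":[0,0,0],"fingers":8.5},{"linear":[0,0,2.5],"rotation":[0,0,0],"fingers":8.5},{"linear":[0,0,1.7],"rotation":[0,0,0],"fingers":8.5},{"linear":[0,0,0],"rotation":[0,0,0],"fingers":8.5},{"linear":[0,0,0],"rotation":[0,0,0],"fingers":7},{"linear":[0,0,0],"rotation":[0,0,0],"fingers":6.4},{"linear":[0,0,0],"rotation":[0,0,0],"fingers":5.5},{"linear":[0,0,0],"rotation":[0,0,0],"fingers":5.5},{"linear":[0,0,0],"rotation":[0,0,0],"fingers":5.5}]'
python3 - <<'E'
from h import *
c=capture('top')
for n,s,z in (('bowl',(210,300),.004),('tub',(205,302),.008)):
    b=box(c,n,s)
    f=least_squares(lambda p:(bb(proj(c,pts(n,*p,z)))-b),[.39,.318]); print(n,f.x.round(4),f.fun.round(1),b)
E
```

```text
time_s: 20.3
ee_pos: [0.4231, 0.0009, 0.1101]
orientation: [3.14, 0.0, 1.57]
force: [-5.7, 0.6, 23.5]
width: 0.0598
grasp_force: 59.1
bowl [0.4423 0.3143] [ -3.  -19.9   3.   19.3] [175. 270. 237. 298.]
tub [0.4287 0.3123] [ -3.8 -15.6   3.8  15.3] [184. 279. 225. 296.]
```

```bash
python3 -m creep '[{"linear":[0,0,-1],"rotation":[0,0,0],"fingers":5.5},{"linear":[0,0,-3],"rotation":[0,0,0],"fingers":5.5},{"linear":[0,0,-5],"rotation":[0,0,0],"fingers":5.5},{"linear":[0,0,-5],"rotation":[0,0,0],"fingers":5.5},{"linear":[0,0,-2],"rotation":[0,0,0],"fingers":5.5},{"linear":[0,0,0],"rotation":[0,0,0],"fingers":5.5}]'
python3 - <<'E'
from h import *
c=capture('top')
for n,b,z in (('bowl',(170.9,270,238.6,337),.004),('tub',(178.6,279,227.3,327),.008)):
    f=least_squares(lambda p:(bb(proj(c,pts(n,*p,z)))-b),[.39,.318]); print(n,f.x.round(4),f.fun.round(1))
E
```

```text
time_s: 21.1
ee_pos: [0.4234, 0.0009, 0.2707]
orientation: [3.138, 0.001, 1.57]
force: [0.1, 0.1, -1.8]
width: 0.0596
grasp_force: 65.2
bowl [0.3906 0.3146] [-0.3 -0.4  0.3  0.4]
tub [0.3886 0.314 ] [-0.  -0.1  0.   0.1]
```

```bash
python3 -m creep '[{"linear":[2.5,-0.3,0],"rotation":[0,0,0],"fingers":5.5},{"linear":[5,-0.5,0],"rotation":[0,0,0],"fingers":5.5},{"linear":[5,-0.5,0],"rotation":[0,0,0],"fingers":5.5},{"linear":[5,-0.5,0],"rotation":[0,0,0],"fingers":5.5},{"linear":[5,-0.5,0],"rotation":[0,0,0],"fingers":5.5},{"linear":[5,-0.6,0],"rotation":[0,0,0],"fingers":5.5},{"linear":[3.9,-0.5,0],"rotation":[0,0,0],"fingers":5.5},{"linear":[0,0,0],"rotation":[0,0,0],"fingers":5.5},{"linear":[0,0,1.5],"rotation":[0,0,0],"fingers":5.5},{"linear":[0,0,0],"rotation":[0,0,0],"fingers":5.5},{"linear":[0,0,0],"rotation":[0,0,0],"fingers":5.5}]'
python3 - <<'E'
from h import *
c=capture('side'); cv2.imwrite('pics/c8.png',cv2.resize(c['img'][70:250,150:340],None,fx=3,fy=3))
n='tub';z=.008
E
```

```text
time_s: 22.52
ee_pos: [0.3889, 0.3144, 0.2539]
orientation: [-3.141, 0.0, 1.57]
force: [-0.4, -0.5, -0.9]
width: 0.0593
grasp_force: 65.1
```

View pics/c8.png

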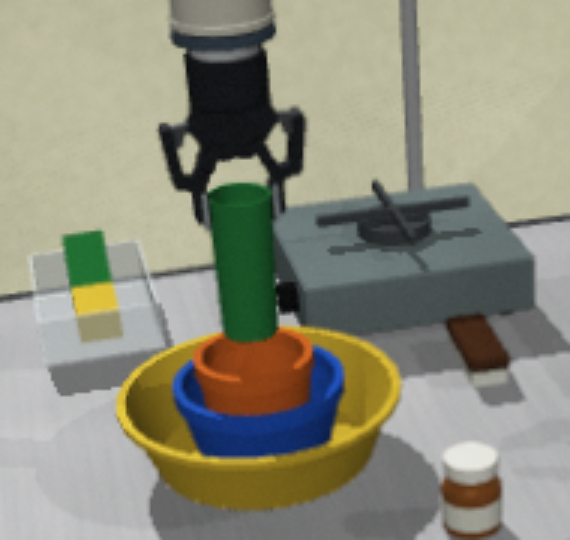

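The beaker hangs upright, its foot (250,335) above the middle of the tub's mouth (253,355).

```bash
python3 -m creep '[{"linear":[0,0,3],"rotation":[0,0,0],"fingers":5.5},{"linear":[0,0,4],"rotation":[0,0,0],"fingers":5.5},{"linear":[0,0,3],"rotation":[0,0,0],"fingers":5.5},{"linear":[0,0,1.5],"rotation":[0,0,0],"fingers":5.5},{"linear":[0,0,0.8],"rotation":[0,0,0],"fingers":5.5},{"linear":[0,0,0.4],"rotation":[0,0,0],"fingers":5.5},{"linear":[0,0,0.2],"rotation":[0,0,0],"fingers":5.5},{"linear":[0,0,0],"rotation":[0,0,0],"fingers":5.5},{"linear":[0,0,0],"rotation":[0,0,0],"fingers":5.5}]'
```

```text
time_s: 23.7
ee_pos: [0.389, 0.3151, 0.1253]
orientation: [3.141, -0.0, 1.57]
force: [-0.3, 0.4, -0.5]
width: 0.0601
grasp_force: 65.1
```

```bash
python3 -m creep '[{"linear":[0,0,0.2],"rotation":[0,0,0],"fingers":5.5},{"linear":[0,0,0.1],"rotation":[0,0,0],"fingers":5.5},{"linear":[0,0,0],"rotation":[0,0,0],"fingers":5.5}]'
```

```text
time_s: 24.08
ee_pos: [0.3889, 0.3152, 0.1223]
orientation: [3.141, -0.0, 1.57]
force: [-1.3, -0.4, 7.9]
width: 0.0593
grasp_force: 65.9
```

```bash
python3 -m creep '[{"linear":[0,0,0],"rotation":[0,0,0],"fingers":6.4},{"linear":[0,0,0],"rotation":[0,0,0],"fingers":7.2},{"linear":[0,0,0],"rotation":[0,0,0],"fingers":8.2},{"linear":[0,0,0],"rotation":[0,0,0],"fingers":8.2},{"linear":[0,0,-2],"rotation":[0,0,0],"fingers":8.2},{"linear":[0,0,-5],"rotation":[0,0,0],"fingers":8.2},{"linear":[0,0,-5],"rotation":[0,0,0],"fingers":8.2},{"linear":[0,0,-1],"rotation":[0,0,0],"fingers":8.2},{"linear":[-3.7,3.5,0],"rotation":[0,0,0],"fingers":6},{"linear":[-3.7,3.5,0],"rotation":[0,0,0],"fingers":6},{"linear":[-3.7,3.5,0],"rotation":[0,0,0],"fingers":6},{"linear":[-3.7,3.5,0],"rotation":[0,0,0],"fingers":6}]'
python3 -m creep '[{"linear":[-3.7,3.5,0],"rotation":[0,0,0],"fingers":6},{"linear":[-3.7,3.5,0],"rotation":[0,0,0],"fingers":6},{"linear":[-3.7,3.5,0],"rotation":[0,0,0],"fingers":6},{"linear":[-3.7,3.5,0],"rotation":[0,0,0],"fingers":6},{"linear":[0,0,4.5],"rotation":[0,0,0],"fingers":6},{"linear":[0,0,4.5],"rotation":[0,0,0],"fingers":6},{"linear":[0,0,2.5],"rotation":[0,0,0],"fingers":6},{"linear":[0,0,0],"rotation":[0,0,0],"fingers":6},{"linear":[0,0,0],"rotation":[0,0,0],"fingers":6}]'
python3 - <<'E'
from h import *
cs=[capture('side'),capture('top')]
S=((262,170),(210,300)); p=[.389,.315,.012]
b=[box(c,'beaker',s) for c,s in zip(cs,S)]; print(b)
f=least_squares(lambda p:(bb(proj(cs[0],pts('beaker',*p,.012)))-b[0])[:3],p[:2]); print('side',f.x.round(4),f.fun.round(1))
f=least_squares(lambda p:(bb(proj(cs[1],pts('beaker',*p,.012)))-b[1]),p[:2]); print('top',f.x.round(4),f.fun.round(1))
cv2.imwrite('pics/c9.png',np.hstack([cv2.resize(c['img'][a:a+180,b:b+130],None,fx=2,fy=2) for c,a,b in((cs[0],110,170),(cs[0],120,300),(cs[1],220,140))]))
E
```

```text
time_s: 25.58
ee_pos: [0.5295, 0.1655, 0.2511]
orientation: [-3.14, 0.0, 1.57]
force: [0.7, 0.7, 0.2]
width: 0.0604
grasp_force: 0.0
time_s: 26.7
ee_pos: [0.6692, 0.0189, 0.1377]
orientation: [3.141, 0.0, 1.57]
force: [-0.4, 0.2, -0.3]
width: 0.06
grasp_force: 0.0
[array([223., 172., 243., 194.]), array([ 23., 344.,  57., 363.])]
side [0.3818 0.3105] [-1.8 -0.2  1.9]
top [0.251  0.7239] [-6.5 -3.4  7.1  3.3]
```

View pics/c9.png

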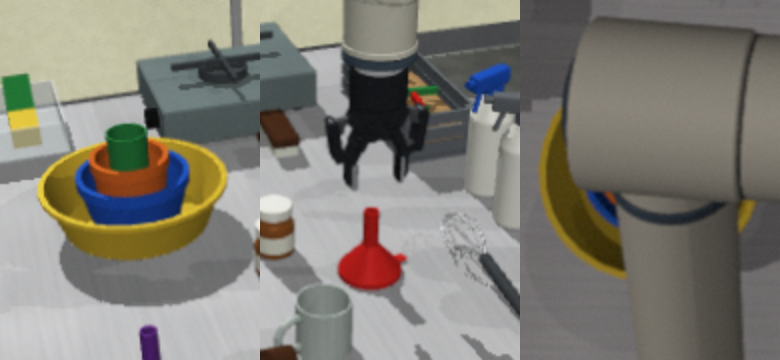

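The beaker stands upright in the nest; the fingers, tips at (351,183) and (402,178), stand over the spout (371,212), a few mm too far in x.

```bash
python3 -m creep '[{"linear":[0,-0.3,2],"rotation":[0,0,0],"fingers":6},{"linear":[0,0,3],"rotation":[0,0,0],"fingers":6},{"linear":[0,0,2.6],"rotation":[0,0,0],"fingers":6},{"linear":[0,0,0],"rotation":[0,0,0],"fingers":5},{"linear":[0,0,0],"rotation":[0,0,0],"fingers":4},{"linear":[0,0,0],"rotation":[0,0,0],"fingers":3},{"linear":[0,0,0],"rotation":[0,0,0],"fingers":2.4},{"linear":[0,0,0],"rotation":[0,0,0],"fingers":1.5},{"linear":[0,0,0],"rotation":[0,0,0],"fingers":1.5},{"linear":[0,0,0],"rotation":[0,0,0],"fingers":1.5}]'
python3 -m creep '[{"linear":[0,0,-1],"rotation":[0,0,0],"fingers":1.5},{"linear":[0,0,-3],"rotation":[0,0,0],"fingers":1.5},{"linear":[0,0,-5],"rotation":[0,0,0],"fingers":1.5},{"linear":[0,0,-5],"rotation":[0,0,0],"fingers":1.5},{"linear":[0,0,-5],"rotation":[0,0,0],"fingers":1.5},{"linear":[0,0,-1],"rotation":[0,0,0],"fingers":1.5},{"linear":[0,0,0],"rotation":[0,0,0],"fingers":1.5}]'
python3 - <<'E'
from h import *
cs=[capture('side'),capture('top')]
cv2.imwrite('pics/c10.png',np.hstack([cv2.resize(c['img'][a:a+180,b:b+130],None,fx=3,fy=3) for c,a,b in((cs[0],100,280),(cs[1],220,140))]))
E
```

```text
time_s: 28.05
ee_pos: [0.6662, 0.0189, 0.0619]
orientation: [3.14, 0.0, 1.57]
force: [-1.9, -0.2, 7.8]
width: 0.0201
grasp_force: 58.3
time_s: 28.92
ee_pos: [0.6657, 0.0189, 0.2615]
orientation: [3.141, 0.0, 1.57]
force: [-0.8, 0.1, -1.1]
width: 0.0208
grasp_force: 58.7
```

View pics/c10.png

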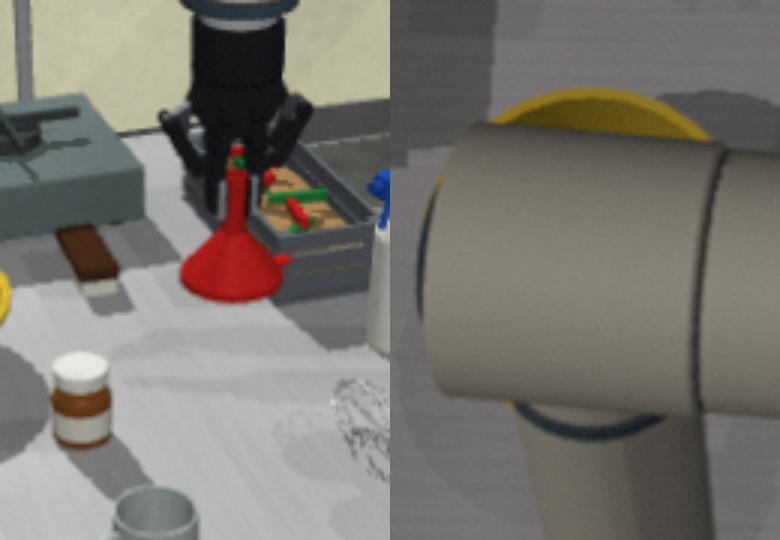

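The funnel hangs upright from its spout.

```bash
python3 -m creep '[{"linear":[1.6,-1.5,0],"rotation":[0,0,0],"fingers":1.5},{"linear":[3.7,-3.45,0],"rotation":[0,0,0],"fingers":1.5},{"linear":[3.7,-3.45,0],"rotation":[0,0,0],"fingers":1.5},{"linear":[3.7,-3.45,0],"rotation":[0,0,0],"fingers":1.5},{"linear":[3.7,-3.45,0],"rotation":[0,0,0],"fingers":1.5},{"linear":[3.7,-3.45,0],"rotation":[0,0,0],"fingers":1.5},{"linear":[3.7,-3.45,0],"rotation":[0,0,0],"fingers":1.5},{"linear":[3.7,-3.45,0],"rotation":[0,0,0],"fingers":1.5},{"linear":[2.1,-2.05,0],"rotation":[0,0,0],"fingers":1.5},{"linear":[0,0,2.5],"rotation":[0,0,0],"fingers":1.5},{"linear":[0,0,0],"rotation":[0,0,0],"fingers":1.5},{"linear":[0,0,0],"rotation":[0,0,0],"fingers":1.5}]'
python3 - <<'E'
from h import *
c=capture('side')
im=cv2.resize(c['img'][80:250,160:320],None,fx=4,fy=4)[:600]
q=lambda n,x,y,z:[tuple(map(int,(p-(160,80))*4+2)) for p in proj(c,np.c_[x+OBJ[n][1][-1][0]/2*np.cos(A),y+OBJ[n][1][-1][0]/2*np.sin(A),0*A+z])]
for p in q('beaker',.389,.315,.157): cv2.circle(im,p,0,(255,255,255),-1)
cv2.imwrite('pics/c11.png',im)
b=box(c,'funnel',(238,160))
f=least_squares(lambda p:(bb(proj(c,pts('funnel',*p)))-b)[[0,2,3]],[.389,.315,.175]); print(b,f.x.round(4))
f=least_squares(lambda p:(bb(proj(c,pts('funnel',*p,observe()['ee_pos'][2]-.062)))-b)[[0,3]],[.389,.315]); print(b,f.x.round(4))
E
```

```text
time_s: 30.52
ee_pos: [0.389, 0.3147, 0.2359]
orientation: [-3.141, 0.001, 1.57]
force: [0.1, 1.0, -0.6]
width: 0.0205
grasp_force: 58.7
[218. 138. 251. 176.] [0.3782 0.2026 0.231 ]
[218. 138. 251. 176.] [0.39  0.321]
```

View pics/c11.png

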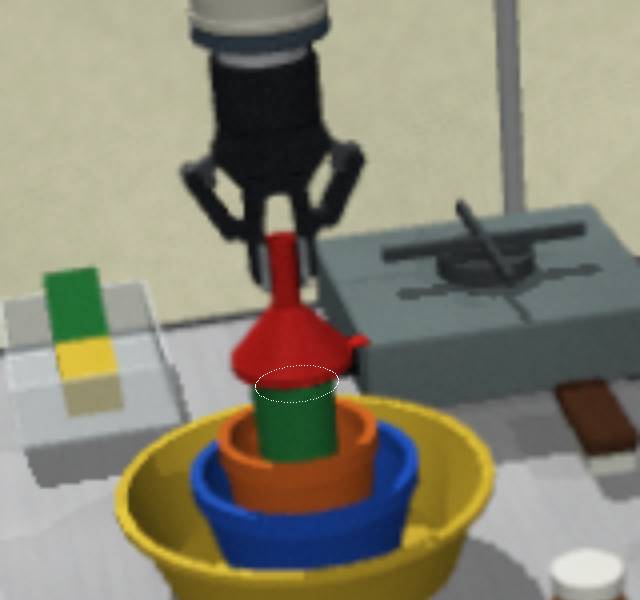

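The predicted beaker rim ring (255-339, 383) coincides with the real beaker (252-338), and the funnel is above it on axis.

```bash
python3 -m creep '[{"linear":[0,0,0.8],"rotation":[0,0,0],"fingers":1.5},{"linear":[0,0,0.8],"rotation":[0,0,0],"fingers":1.5},{"linear":[0,0,0.8],"rotation":[0,0,0],"fingers":1.5},{"linear":[0,0,0.5],"rotation":[0,0,0],"fingers":1.5},{"linear":[0,0,0.3],"rotation":[0,0,0],"fingers":1.5},{"linear":[0,0,0.2],"rotation":[0,0,0],"fingers":1.5},{"linear":[0,0,0],"rotation":[0,0,0],"fingers":1.5},{"linear":[0,0,0],"rotation":[0,0,0],"fingers":1.5}]'
```

```text
time_s: 31.58
ee_pos: [0.389, 0.3151, 0.2021]
orientation: [3.141, -0.0, 1.57]
force: [0.3, -0.3, -0.3]
width: 0.0204
grasp_force: 58.7
```

```bash
python3 -m creep '[{"linear":[0,0,0.15],"rotation":[0,0,0],"fingers":1.5},{"linear":[0,0,0.1],"rotation":[0,0,0],"fingers":1.5},{"linear":[0,0,0],"rotation":[0,0,0],"fingers":1.5}]'
```

```text
time_s: 31.95
ee_pos: [0.3887, 0.3151, 0.1997]
orientation: [-3.141, -0.0, 1.57]
force: [-2.9, 0.2, 6.7]
width: 0.0204
grasp_force: 59.5
```

```bash
python3 -m creep '[{"linear":[0,0,0],"rotation":[0,0,0],"fingers":2.3},{"linear":[0,0,0],"rotation":[0,0,0],"fingers":3.2},{"linear":[0,0,0],"rotation":[0,0,0],"fingers":5},{"linear":[0,0,0],"rotation":[0,0,0],"fingers":5},{"linear":[0,0,-1.5],"rotation":[0,0,0],"fingers":5},{"linear":[0,0,-4],"rotation":[0,0,0],"fingers":5},{"linear":[0,0,-4],"rotation":[0,0,0],"fingers":5},{"linear":[-5,2,0],"rotation":[0,0,0],"fingers":5},{"linear":[-5,2,0],"rotation":[0,0,0],"fingers":5},{"linear":[-5,2,0],"rotation":[0,0,0],"fingers":5},{"linear":[-5,2,0],"rotation":[0,0,0],"fingers":5},{"linear":[-5,0,0],"rotation":[0,0,0],"fingers":5}]'
python3 - <<'E'
from h import *
cs=[capture('side'),capture('top')]
cv2.imwrite('pics/c12.png',np.hstack([cv2.resize(c['img'][a:a+190,b:b+130],None,fx=3,fy=3) for c,a,b in((cs[0],90,170),(cs[1],210,140))]))
E
```

```text
time_s: 33.45
ee_pos: [0.4698, 0.0631, 0.2944]
orientation: [3.141, 0.0, 1.57]
force: [0.3, 0.3, 0.1]
width: 0.0506
grasp_force: 0.0
```

View pics/c12.png

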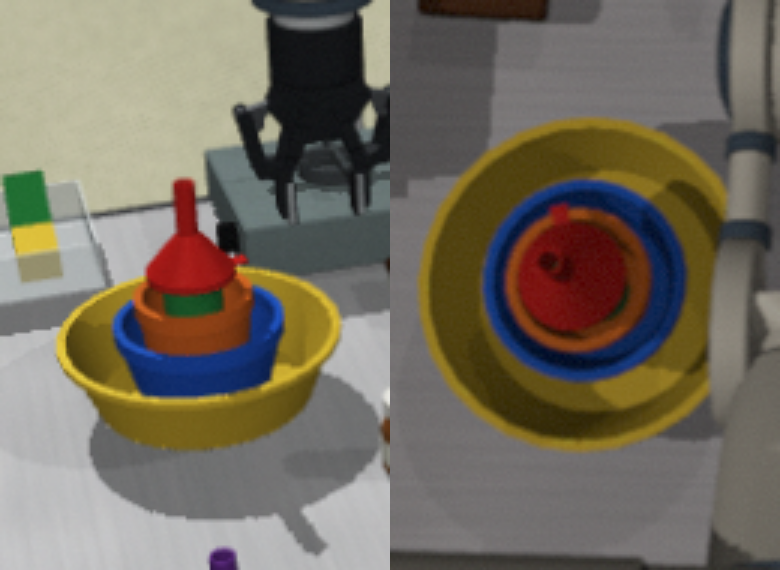

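The side and top views show the funnel capped upright over the beaker, the nest concentric and the gripper clear, so I hand in.

```bash
python3 -m creep '[{"linear":[0,0,0],"rotation":[0,0,0],"fingers":5},{"linear":[0,0,0],"rotation":[0,0,0],"fingers":5},{"linear":[0,0,0],"rotation":[0,0,0],"fingers":5},{"linear":[0,0,0],"rotation":[0,0,0],"fingers":5}]'; python3 -c "from plant import hand_in;print(hand_in())"
```

```text
time_s: 34.05
ee_pos: [0.4687, 0.0656, 0.2945]
orientation: [3.142, -0.0, 1.571]
force: [0.9, 0.1, -0.0]
width: 0.05
grasp_force: 0.0
the job is handed in; nothing more can be done
None
```

The nest is built in order (bowl, tub and beaker in the basin, red funnel capping the beaker) and was handed in at 34 s; the last pictures show it upright, concentric and let go, but the hand-in returned no verdict.

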